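# Drilled block through the sprung flap

## Task

Deliver the small drilled wooden block into the finished-parts tray through its self-closing flap, without pinching it or picking it up: with the gripper open, push the flap open with one finger while the block is still outside, and keep that finger against the flap while the other finger gently pushes the block from behind through the doorway. Push it in far enough to stand flat inside with the flap fully shut behind it, and leave the bench dog and the sanding block beside the tray alone.

Things in the scene. Friction and masses are not known exactly. Their poses are not given: they have to be found in the camera images.
- tray: Low open-topped tray of pale wood, fixed to the bench. Origin on the bench top (z = 0) at mid doorway, in the plane of the shut flap; own x points in through the doorway, y to the left, z up. Plywood base 6 mm thick, x = -125 (open landing before the doorway) to +205 mm, y = +-75. Walls up to z = 46 mm; inside free x = 6 to 195, y = -64 to +64 mm.
- doorway (a point): Middle of the doorway on top of the base (tray x = 0, y = 0, z = 6 mm); axes as the tray's. The doorway is open above and 103 mm wide: stop jamb at y = -48, hinge jamb at y = +55 mm, each 12 mm thick in x and 46 mm high. A fence with its top at z = 26 mm stands on the landing's right side, x = -114 to -4, inner face at y = -48 mm.
- flap (a joint): Flap angle, rad: 0 = shut, grows as its free edge swings inward (tray +x), stop at 1.45; opens inward only. Aluminium plate 3 mm thick, z = 8 to 40 mm, on an upright hinge at tray x = 0, y = +50 mm. A spring shuts it when let go: 0.009 N m when shut, 0.0235 N m fully open.
- flap_edge (a point): Free edge of the flap (5 mm roll) at mid height, 95 mm from the hinge axis: at tray x = 0, y = -45 mm when shut. The flap sweeps this radius inside the tray, so the block must end beyond it.
- block: Loose brown wooden block, 32 (own x) x 36 (own y) x 28 mm high, with a 12 mm upright hole, about 60 g. Origin in the centre of its underside, z up. It starts on the landing before the right half of the doorway, own x roughly along the tray's x.
- bench_dog_1: Loose wooden bench dog, a round peg 29 mm across and 65 mm tall, standing on the bench to the right of the tray; bystander. Origin in the centre of its underside.
- sanding_block: Loose cork sanding block 65 x 112 x 36 mm lying on the bench to the right of the tray; bystander. Origin in the centre of its underside.
Not all that is in view belongs to the job. What is meant by the block is not red or white, and is the smaller of those in its own colour.

How it is judged:
By the outcome, as a careful person would: the job done as asked, in the order asked, and still so for the second after the job is handed in, with the robot touching nothing.
It also fails if it takes over 35 s, if anything falls off the work surface, if the arm or the gripper's body presses on something with over 40 N, if the wrist force passes 120 N, or if a joint passes its speed limit or range.

## Robot

A 6-joint arm with a two-finger parallel gripper is mounted at the origin on the work surface; the furniture and walls round the work are solid. World frame = base frame: x ahead of the robot, y to its left, z up, the work surface at z = 0. Lengths are in mm, angles in degrees, forces in N, time in s.
With the tool pointing down it reaches from about 275 to 750 mm from the base axis. Payload 10.2 kg.
Tool frame: the origin (TCP) lies on the mounting face of the last link; the fingertips stand 166 mm ahead of it and the grasp point (between the pads) lies 147 mm ahead of it; y points along the fingers, x is the direction in which the jaws open and shut, and the axes are right-handed (so a half turn about y gives the same grasp; the last joint's range is limited). The gripper opens to 88 mm and grips with 3 to 60 N. Pads are 18 mm wide; open, the fingers measure 123 mm over their backs; the gripper's body (75 mm by 187 mm) begins 45 mm behind the grasp point.
Start: joints at [64.549, 17.928, 85.812, -0, 76.261, -12.8], TCP at [114.994, 512.259, 404.72] pointing down, gripper open.
Joint ranges: [-168.41, 168.41], [-55.51, 124.54], [10.69, 146.95], [-70.63, 250.63], [1, 178], [-165.06, 165.06]. Speed limits (degrees/s): [136.94, 136.94, 172.46, 180, 180, 180].

## Interface

Orientations are given as [roll, pitch, yaw] about the fixed x, y, z axes, in that order (R = Rz(yaw) Ry(pitch) Rx(roll)).
In Python, from workcell import env gives the robot as it stands. The module is installed in compiled form; this text tells all that it offers. Calls block until the motion is done:
- env.move_to(position, orientation): joint-space move of the TCP to a pose.
- env.move_linear(position, vel=150, attitude=None, guard=None): straight line of the TCP; attitude=None keeps the orientation; vel is the mean speed in mm/s. With guard (N) it stops when the force on the tool has changed by that much, and returns True; else False.
- env.move_j(angles): joint-space move.
- env.gripper_open() and env.grab(force=None): open the fingers fully, or close them until they stop; force is the grip in N (None keeps the last).
- env.sleep(seconds).
- env.inverse_kinematics(position, orientation): joint angles nearest the present ones, or None.
- env.grab_frame(name): name is "scene" or "top" or "wrist"; returns the picture (384x512x3 uint8, red, green, blue); there is no depth.
- env.calibration(name): a dict with "intrinsics" (3x3 intrinsics, pixels), "eye" and "orientation" of the camera in the world; the wrist camera has in their place "mount" (4x4, takes a point from camera to tool coordinates, whose origin is the TCP and whose axes are the tool frame's). Camera axes: x right, y up, looking along -z (the intrinsics and any distortion apply to the point x, -y, -z); pixel columns grow to the right and rows downward; lengths in mm; the calibration is good to about 2 mm. A picture is of the moment at which its call begins: read the wrist's pose just before it. calibration takes no time and is no camera call.
A pose or a line that the arm cannot do raises env.PlanningError and nothing moves.
- env.finish_job(): hands the job in, once; it reports no verdict.
Readings, each from a call of its own:
- env.read_time_s(): time.
- env.read_qpos(): joint angles.
- env.read_qvel(): joint speeds.
- env.read_effort(): joint torques, N m.
- env.read_tool_pos(): TCP position.
- env.read_eef_rot(): TCP orientation.
- env.read_contact_force(): force on the tool from outside, world axes, zero at the start.
- env.read_wrist_torque(): the same for the moment, N m.
- env.read_opening(): opening from 0.0 (shut) to 1.0 (fully open).
Only numpy, scipy, OpenCV 4.12 (cv2) and the standard library are available. Lean on these libraries where they do the work, as an engineer would, in place of code of your own. Each camera call takes 0.05 s, during which the arm holds its last target.

## Working session

There is one attempt and no reset: what is moved stays moved. The work goes in short steps, each a Python script; the robot and the scene stay as the last script left them, time stands still between calls to the robot, and variables do not carry over. Pictures are saved under pics/ and viewed, and the job is handed in when it is done.

```bash
mkdir -p pics; ls
python3 - <<'E'
from workcell import env
import cv2
for n in ["scene","top","wrist"]:
    im=env.grab_frame(n); cv2.imwrite(f"pics/{n}0.png",im[:,:,::-1]); print(n,env.calibration(n))
print(env.read_time_s(),env.read_tool_pos(),env.read_eef_rot(),env.read_opening())
E
```

```text
pics
scene {'intrinsics': array([[381.60996463,   0.        , 256.2401688 ],
       [  0.        , 381.60996463, 192.05131222],
       [  0.        ,   0.        ,   1.        ]]), 'eye': array([ -37.9242809 , -571.43543556,  474.12927444]), 'orientation': array([ 60.41061935,  -1.20781667, -51.40399381])}
top {'intrinsics': array([[438.11912803,   0.        , 261.19317496],
       [  0.        , 438.11912803, 193.3022489 ],
       [  0.        ,   0.        ,   1.        ]]), 'eye': array([ 437.02924017, -163.11149697,  933.02727751]), 'orientation': array([  6.58166273,   1.85516888, -89.09234379])}
wrist {'intrinsics': array([[318.90610315,   0.        , 256.59981781],
       [  0.        , 318.90610315, 189.27130286],
       [  0.        ,   0.        ,   1.        ]]), 'mount': array([[ 9.99999587e-01, -8.13964294e-04,  4.03372191e-04,
         1.36787387e-01],
       [ 6.19938347e-04,  2.86895925e-01, -9.57961557e-01,
         1.98672847e+01],
       [ 6.64020664e-04,  9.57961411e-01,  2.86896311e-01,
         7.30795232e+01],
       [ 0.00000000e+00,  0.00000000e+00,  0.00000000e+00,
         1.00000000e+00]])}
0.15 [114.97748051 512.23061464 404.31019827] [-8.99871223e+01  5.16708554e-02  7.73487593e+01] 0.9987230197163999
```

View pics/scene0.png

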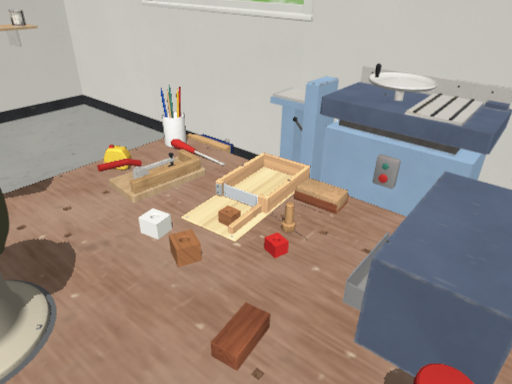

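View pics/top0.png

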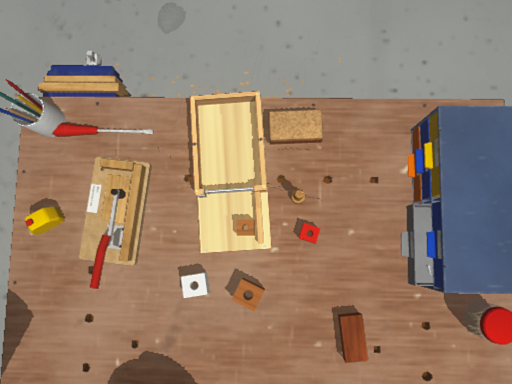

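View pics/wrist0.png

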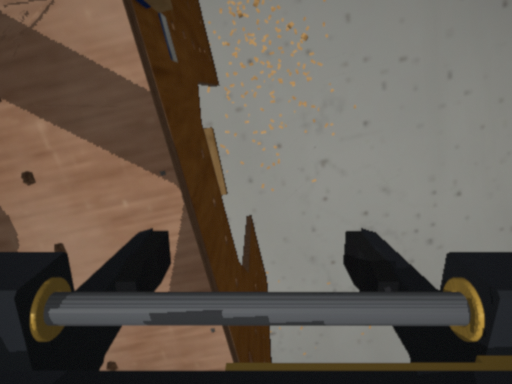

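```bash
cat > h.py <<'E'
import numpy as np, cv2
from scipy.spatial.transform import Rotation as R
def cam(env,n,pos=None,rot=None):
    c=env.calibration(n);K=c["intrinsics"]
    if n=="wrist":
        Rt=R.from_euler("xyz",rot,degrees=True).as_matrix();M=c["mount"]
        return K,Rt@M[:3,:3],Rt@M[:3,3]+pos
    return K,R.from_euler("xyz",c["orientation"],degrees=True).as_matrix(),c["eye"]
def proj(C,P):
    K,Rm,e=C;p=(np.atleast_2d(P)-e)@Rm;p=p*[1,-1,-1];q=p@K.T;return q[:,:2]/q[:,2:]
def unproj(C,uv,z):
    K,Rm,e=C;uv=np.atleast_2d(uv);d=np.c_[uv,np.ones(len(uv))]@np.linalg.inv(K).T*[1,-1,-1]@Rm.T
    return e+d*((z-e[2])/d[:,2])[:,None]
E
python3 - <<'E'
import cv2
im=cv2.imread("pics/top0.png"); cv2.imwrite("pics/topz.png",cv2.resize(im[85:260,180:330],None,fx=4,fy=3.4*4/3.4,interpolation=cv2.INTER_CUBIC)[:600])
im=cv2.imread("pics/topz.png");print(im.shape)
im=cv2.imread("pics/scene0.png"); cv2.imwrite("pics/scz.png",cv2.resize(im[145:250,180:350],None,fx=4.5,fy=4.5,interpolation=cv2.INTER_CUBIC))
E
```

```text
(600, 600, 3)
```

View pics/topz.png

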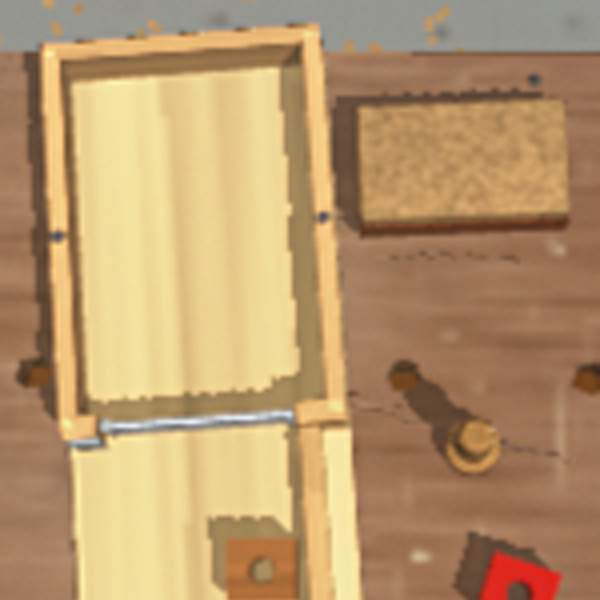

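View pics/scz.png

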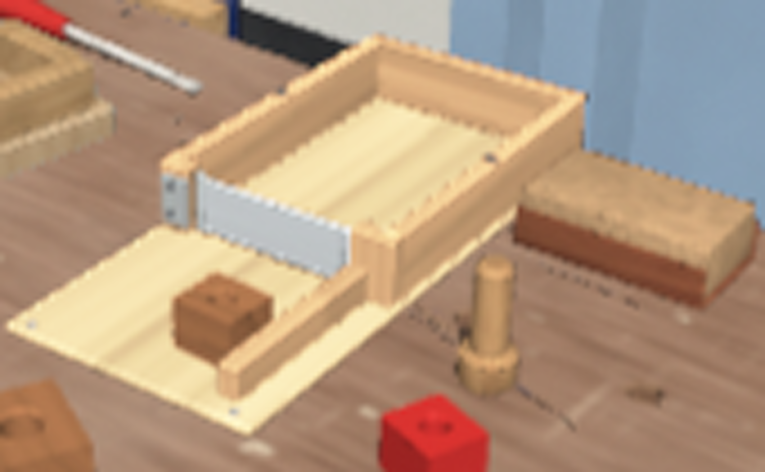

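```bash
cat > fit.py <<'E'
from workcell import env
from h import *
from scipy.optimize import least_squares
C=cam(env,"top")
im=cv2.imread("pics/top0.png")
cv2.imwrite("pics/topz2.png",cv2.resize(im[170:260,190:280],None,fx=6.5,fy=6.5,interpolation=cv2.INTER_CUBIC))
P=np.array([[205,75,46],[205,-75,46],[-125,75,6],[-125,-75,6],[-4,-48,26]],float)
U=np.array([[190.75,96.75],[259.2,91.75],[201,251],[271,249],[255,192.5]])
def T(p,P): c,s=np.cos(p[2]),np.sin(p[2]); P=np.atleast_2d(P); return np.c_[P[:,0]*c-P[:,1]*s+p[0],P[:,0]*s+P[:,1]*c+p[1],P[:,2]]
if __name__=="__main__":
    r=least_squares(lambda p:(proj(C,T(p,P))-U).ravel(),[450,-100,0]);print(r.x,r.fun.reshape(-1,2).round(1))
E
python3 fit.py
```

```text
[ 5.44850739e+02 -7.00296527e+01  7.87882300e-02] [[-1.  -0.8]
 [ 1.7 -0.9]
 [-0.7  2.5]
 [ 0.4  0. ]
 [-0.4 -0.9]]
```

View pics/topz2.png

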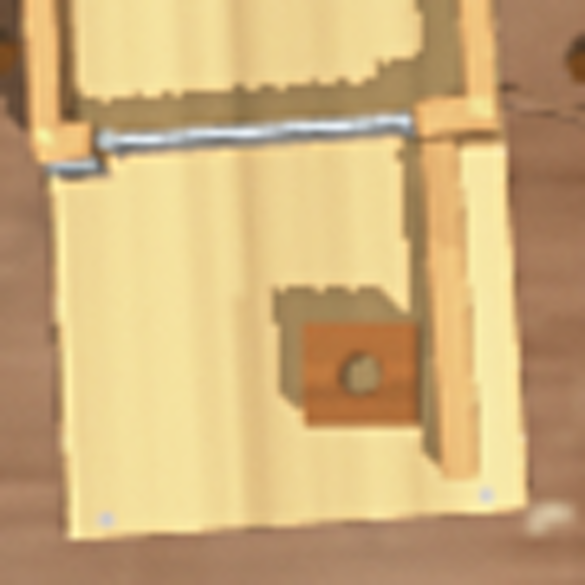

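```bash
cat > g.py <<'E'
from h import *
SEP=105.5
def tcp(tray,B,phi,ztip):
    """TCP pos/orient for finger B centre at tray xy, jaw axis phi deg from tray x (towards A)"""
    f=np.radians(phi); m=np.array(B)+SEP/2*np.array([np.cos(f),np.sin(f)])
    x,y,t=tray;c,s=np.cos(t),np.sin(t)
    return [x+c*m[0]-s*m[1], y+s*m[0]+c*m[1], ztip+166],[-90,0,phi+np.degrees(t)]
E
python3 - <<'E'
from workcell import env
from g import *
from fit import *
r=least_squares(lambda p:(proj(C,T(p,P))-np.vstack([U[:2],[201,253],[271,248.5],U[4:]])).ravel(),[450,-100,0]);print(r.x,r.fun.round(1))
# block top corners from zoom
b=np.array([[303,323],[416,321],[418,426],[304,426]])/6.5+[190,170]
w=unproj(C,b,34);print(w.round(1)); p=r.x
print("block tray",((w[:,:2]-p[:2])@np.array([[np.cos(p[2]),-np.sin(p[2])],[np.sin(p[2]),np.cos(p[2])]])).round(1))
print("dog ring, sand", unproj(C,[[298,197]],65))
for B in [(-107,-27),(75,-27)]:
  for add in (0,180):
    q,o=tcp(p,B,25,14); o[2]+=add; print(q,o,env.inverse_kinematics(q,o))
q,o=tcp(p,(-95,-27),25,175)
env.move_to(q,o)
pos,rot=env.read_tool_pos(),env.read_eef_rot()
im=env.grab_frame("wrist");cv2.imwrite("pics/w1.png",im[:,:,::-1]);np.save("w1.npy",np.r_[pos,rot]);print(pos,rot,env.read_time_s(),env.read_qpos())
E
```

```text
[ 5.44184631e+02 -7.01448027e+01  8.17664710e-02] [-1.2 -0.4  1.4 -0.7 -0.4  0.9  0.6  0.7 -0.4 -0.6]
[[ 485.1  -82.7   34. ]
 [ 486.2 -118.4   34. ]
 [ 453.2 -119.6   34. ]
 [ 452.7  -83.7   34. ]]
block tray [[-59.9  -7.6]
 [-61.7 -43.4]
 [-94.7 -41.9]
 [-92.3  -6. ]]
dog ring, sand [[ 530.26358866 -206.73734601   65.        ]]
[np.float64(485.57456615940066), np.float64(-79.67051489702463), 180] [-90, 0, np.float64(29.684873695117755)] [-2.29889747e+01  3.16304822e+01  1.04391996e+02 -2.54444375e-14
  4.39775216e+01 -5.26738484e+01]
[np.float64(485.57456615940066), np.float64(-79.67051489702463), 180] [-90, 0, np.float64(209.68487369511774)] [-2.29889747e+01  3.16304822e+01  1.04391996e+02 -2.54444375e-14
  4.39775216e+01  1.27326152e+02]
[np.float64(666.9665012775324), np.float64(-64.8055939722609), 180] [-90, 0, np.float64(29.684873695117755)] [-15.54424036  49.03560704  70.02408953   0.          60.94030343
 -45.22911405]
[np.float64(666.9665012775324), np.float64(-64.8055939722609), 180] [-90, 0, np.float64(209.68487369511774)] [-1.55442404e+01  4.90356070e+01  7.00240895e+01 -2.54444375e-14
  6.09403034e+01  1.34770886e+02]
[497.61098352 -78.07110608 341.06062032] [-8.99992021e+01 -8.44471346e-03  2.97463760e+01] 2.7083 [-2.22669605e+01  1.87336614e+01  9.47225240e+01  2.46129154e-03
  6.65369292e+01 -5.20160176e+01]
```

View pics/w1.png

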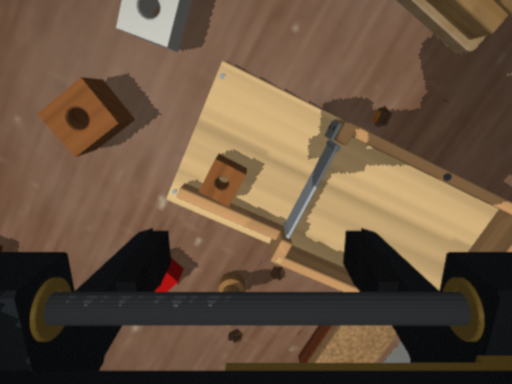

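Run:
```python
import cv2
im=cv2.imread("pics/w1.png")
z=cv2.resize(im[50:250,150:350],None,fx=3,fy=3,interpolation=cv2.INTER_CUBIC);cv2.imwrite("pics/w1z.png",z)
```

```text
(no output)
```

View pics/w1z.png

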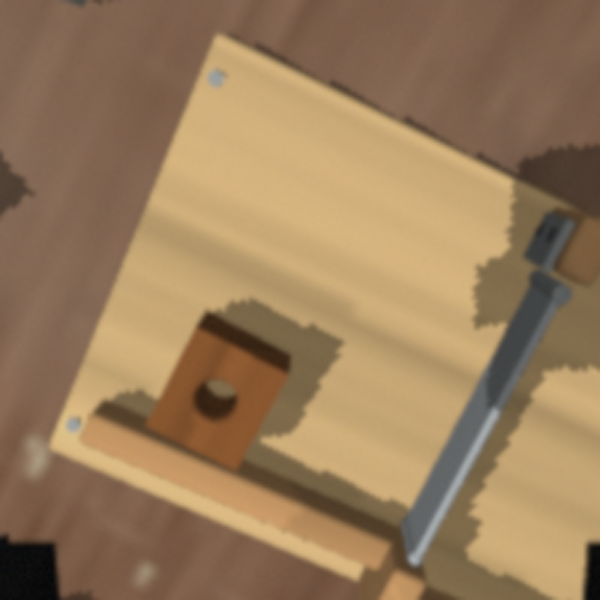

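```bash
cat > fit2.py <<'E'
from workcell import env
from h import *
from fit import T
from scipy.optimize import least_squares
w=np.load("w1.npy")
CT=cam(env,"top");CW=cam(env,"wrist",w[:3],w[3:])
z=lambda a:np.array(a)/3+[150,50]
PT=np.array([[205,75,46],[205,-75,46],[-125,75,6],[-125,-75,6],[-4,-48,26]],float)
UT=np.array([[190.75,96.75],[259.2,91.75],[201,253],[271,248.5],[255,192.5]])
PW=np.array([[-125,75,6],[-125,-75,6],[-4,-48,26],[0,50,40],[0,-45,40]],float)
UW=z([[218,35],[50,447],[390,545],[565,290],[413,555]])
f1=lambda p:(proj(CT,T(p,PT))-UT).ravel()
f2=lambda p:(proj(CW,T(p,PW))-UW).ravel()
bx=z([[200,328],[290,370],[238,468],[147,425]])
def tl(p,w): c,s=np.cos(p[2]),np.sin(p[2]); return (w[:,:2]-p[:2])@np.array([[c,-s],[s,c]])
bt=np.array([[303,323],[416,321],[418,426],[304,426]])/6.5+[190,170]
for n,f in (("top",f1),("wrist",f2),("both",lambda p:np.r_[f1(p),f2(p)])):
    r=least_squares(f,[540,-70,.08]);print(n,r.x.round(4),r.fun.round(1))
    for C,b in ((CT,bt),(CW,bx)):
        t=tl(r.x,unproj(C,b,34)); print("  block",t.round(1).tolist(),t.mean(0).round(1))
print(unproj(CW,bx,34).mean(0),unproj(CT,bt,34).mean(0))
E
python3 fit2.py
```

```text
top [ 5.441846e+02 -7.014480e+01  8.180000e-02] [-1.2 -0.4  1.4 -0.7 -0.4  0.9  0.6  0.7 -0.4 -0.6]
  block [[-59.9, -7.6], [-61.7, -43.4], [-94.7, -41.9], [-92.3, -6.0]] [-77.1 -24.7]
  block [[-86.2, -4.8], [-55.9, -5.2], [-57.5, -41.4], [-89.1, -40.4]] [-72.2 -23. ]
wrist [ 5.502818e+02 -6.819770e+01  7.920000e-02] [-0.  -2.2 -1.4  0.4  2.2 -0.3 -1.4  1.   0.7  1.4]
  block [[-66.1, -9.3], [-67.8, -45.0], [-100.8, -43.6], [-98.5, -7.7]] [-83.3 -26.4]
  block [[-92.4, -6.5], [-62.1, -6.8], [-63.6, -43.0], [-95.3, -42.1]] [-78.3 -24.6]
both [ 5.492537e+02 -6.851840e+01  7.860000e-02] [-1.6 -2.8  1.  -3.  -1.3 -1.6 -0.3 -1.6 -1.1 -3.  -1.1 -2.5 -2.5  0.1
  1.1 -0.5 -2.5  0.8 -0.4  1.2]
  block [[-65.1, -9.1], [-66.7, -44.8], [-99.7, -43.4], [-97.5, -7.5]] [-82.2 -26.2]
  block [[-91.4, -6.3], [-61.0, -6.6], [-62.5, -42.8], [-94.2, -41.9]] [-77.3 -24.4]
[474.12747829 -98.91556677  34.        ] [ 469.31844005 -101.10518156   34.        ]
```

```bash
cat >> fit2.py <<'E'
CS=cam(env,"scene")
zs=lambda a:np.array(a)/4.5+[180,145]
PS=np.array([[-125,75,6],[-125,-75,6],[205,-75,46],[205,75,46]],float)
US=zs([[8,325],[250,432],[586,97],[377,36]])
f3=lambda p:(proj(CS,T(p,PS))-US).ravel()
r=least_squares(f3,[540,-70,.08]);print("scene",r.x.round(4),r.fun.round(1))
print(unproj(CS,zs([[222,297]]),34))
E
python3 fit2.py|tail -3
```

```text
[474.12747829 -98.91556677  34.        ] [ 469.31844005 -101.10518156   34.        ]
scene [ 5.468476e+02 -7.384660e+01  8.130000e-02] [-0.7  0.   0.1  0.2  1.2 -0.4 -0.7 -0.7]
[[ 471.89084521 -102.61147648   34.        ]]
```

```bash
cat > st.py <<'E'
import numpy as np
tray=np.array([547.2,-70.3,.081])
E
python3 - <<'E'
from workcell import env
from g import *
from st import *
q,o=tcp(tray,(-116,-28),38,60)
env.move_to(q,o)
pos,rot=env.read_tool_pos(),env.read_eef_rot()
for n in("wrist","top","scene"):
    im=env.grab_frame(n);cv2.imwrite(f"pics/{n}2.png",im[:,:,::-1])
np.save("w2.npy",np.r_[pos,rot]);print(q,pos,rot,env.read_time_s(),env.read_contact_force())
a=cv2.imread("pics/top2.png")[150:270,170:300];b=cv2.imread("pics/scene2.png")[140:240,160:320]
cv2.imwrite("pics/t2z.png",cv2.resize(a,None,fx=5,fy=5)[:600]);cv2.imwrite("pics/s2z.png",cv2.resize(b,None,fx=5,fy=5))
E
```

```text
[np.float64(472.64943814346645), np.float64(-71.8609696102456), 226] [473.38309985 -71.93762158 227.01258611] [-9.00740683e+01 -3.62759572e-02  4.25762220e+01] 3.4 [-0.95575212  0.15814986  0.15456036]
```

View pics/wrist2.png

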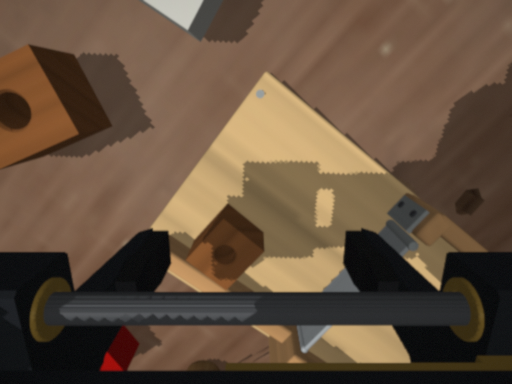

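View pics/s2z.png

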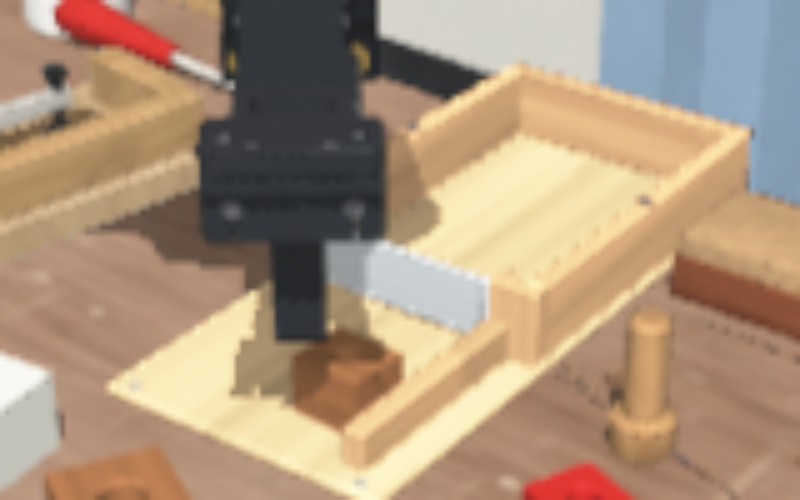

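View pics/t2z.png

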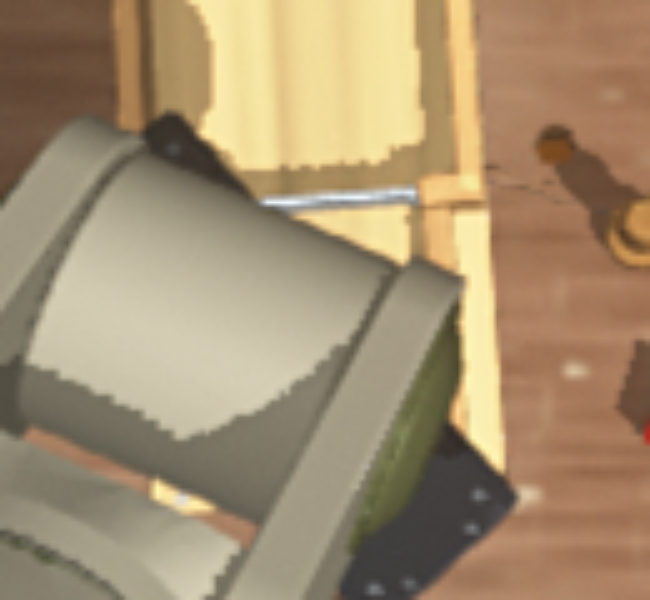

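Run:
```python
from workcell import env
from h import *
from st import tray
from fit import T
w=np.load("w2.npy");C=cam(env,"wrist",w[:3],w[3:])
def tl(p,w): c,s=np.cos(p[2]),np.sin(p[2]); return (w[:,:2]-p[:2])@np.array([[c,-s],[s,c]])
print("corner",tl(tray,unproj(C,[266,72],6)),"block top",tl(tray,unproj(C,[[224,253],[264,241],[228,287]],34)))
print("block bottom of left corners (229,205)?",tl(tray,unproj(C,[[229,205],[264,237]],34)))
P=[[-125,75,6],[0,50,40],[0,-45,40],[-114,-48,26],[-4,-48,26],[-8,75,6],[-125,0,6],[205,-64,46],[-6,-48,46]]
print(proj(C,T(tray,np.array(P,float))).round(0))
im=cv2.imread("pics/wrist2.png")
for u in proj(C,T(tray,np.array(P,float))): cv2.circle(im,tuple(int(a) for a in u.round()),2,(0,255,0),-1)
B=[[-94,-43,34],[-62,-43,34],[-62,-7,34],[-94,-7,34]]
for u in proj(C,T(tray,np.array(B,float))): cv2.circle(im,tuple(int(a) for a in u.round()),2,(255,255,0),-1)
cv2.imwrite("pics/w2o.png",cv2.resize(im[60:360,140:480],None,fx=2,fy=2,interpolation=cv2.INTER_CUBIC))
```

```text
corner [[-121.21107652   75.51874564]] block top [[-76.92016276 -22.22428514]
 [-62.83737823  -1.14831018]
 [-60.98246024 -39.71496554]]
block bottom of left corners (229,205)? [[-92.82223118   4.29532596]
 [-64.45516888   0.89598139]]
[[260.  69.]
 [405. 243.]
 [298. 349.]
 [153. 243.]
 [289. 333.]
 [401. 186.]
 [189. 166.]
 [491. 507.]
 [289. 354.]]
```

View pics/w2o.png

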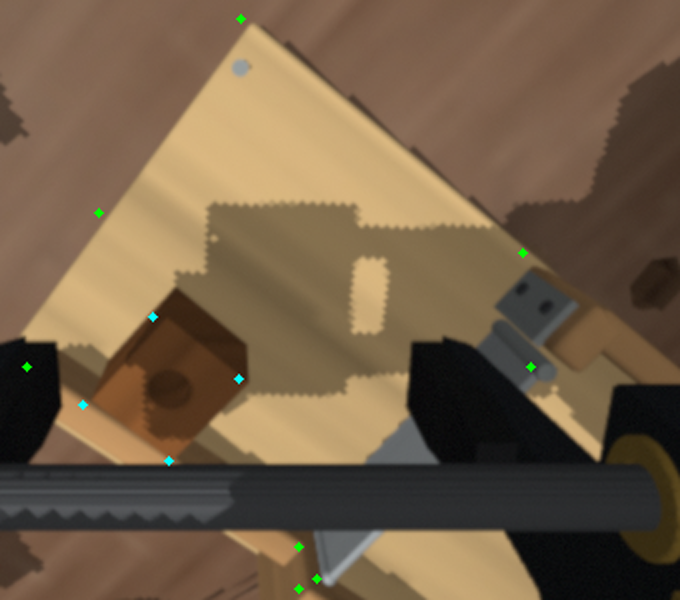

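```bash
cat > st.py <<'E'
import numpy as np
tray=np.array([548.5,-70.0,.081])
E
cat > mv.py <<'E'
from workcell import env
from g import *
from st import *
def lin(B,phi,z,vel):
    q,o=tcp(tray,B,phi,z); return env.move_linear(q,vel=vel,attitude=o)
def snap(tag,names=("scene","wrist")):
    pos,rot=env.read_tool_pos(),env.read_eef_rot()
    for n in names:
        im=env.grab_frame(n)[:,:,::-1]
        if n=="scene": im=cv2.resize(im[140:240,160:320],None,fx=5,fy=5,interpolation=cv2.INTER_CUBIC)
        if n=="top": im=cv2.resize(im[80:270,170:320],None,fx=3,fy=3,interpolation=cv2.INTER_CUBIC)
        cv2.imwrite(f"pics/{tag}_{n}.png",im)
    print(tag,pos.round(1),rot.round(1),env.read_contact_force().round(2),env.read_time_s())
E
python3 - <<'E'
from mv import *
lin((-116,-27),38,60,60)
lin((-116,-27),38,12,40); snap("d",("scene",))
lin((-113,-27),25,12,30); env.sleep(.1); snap("e")
E
```

```text
d [473.9 -70.6 178.2] [-90.   -0.   42.6] [ 0.01 -0.25 -0.51] 5.05
e [483.8 -79.8 178. ] [-90.    0.   29.7] [-0.56  0.17  0.27] 5.8583
```

View pics/e_scene.png

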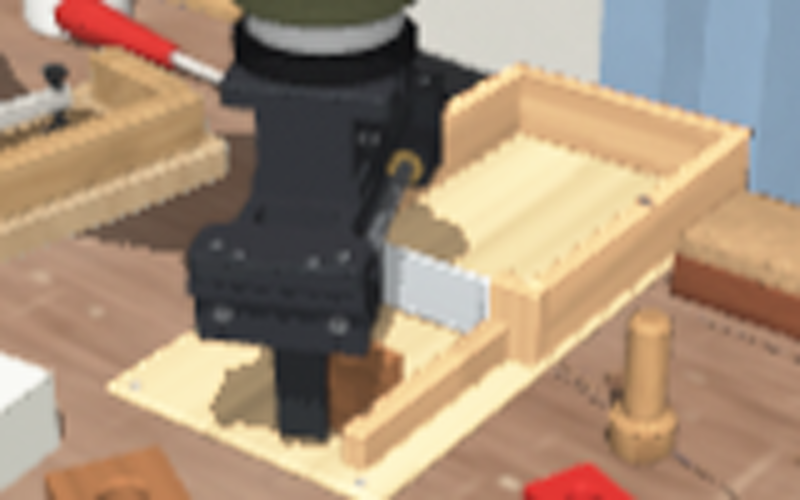

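View pics/e_wrist.png

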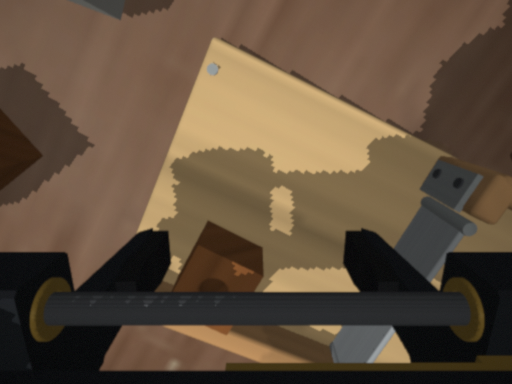

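Run:
```python
from mv import *
lin((-98,-27),25,12,30); snap("f1",("scene","wrist"))
lin((-60,-27),25,12,30); snap("f2",("scene","wrist"))
a=cv2.imread("pics/f1_wrist.png");b=cv2.imread("pics/f2_wrist.png")
cv2.imwrite("pics/f12.png",cv2.resize(np.hstack([a,b]),(800,300)))
```

```text
f1 [498.9 -78.7 178. ] [-90.    0.   29.6] [0.08 0.24 0.27] 6.6083
f2 [536.7 -75.7 178. ] [-90.   -0.   29.6] [-0.9  -0.33 -0.55] 8.125
```

View pics/f12.png

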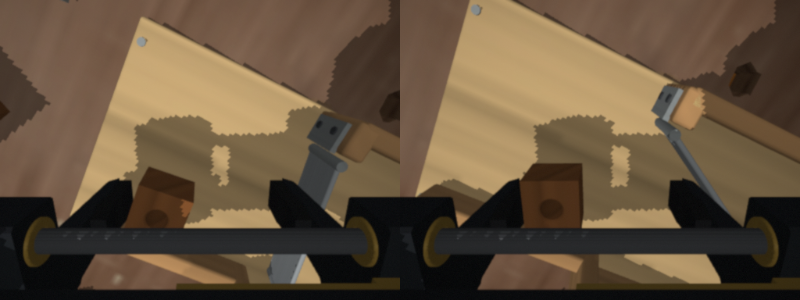

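View pics/f2_scene.png

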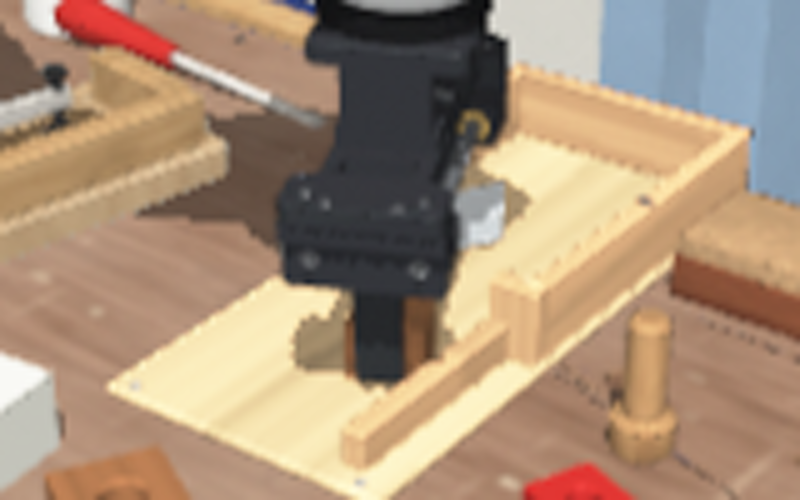

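Run:
```python
from mv import *
from fit import T
pos,rot=env.read_tool_pos(),env.read_eef_rot()
C=cam(env,"wrist",pos,rot)
def tl(p,w): c,s=np.cos(p[2]),np.sin(p[2]); return (w[:,:2]-p[:2])@np.array([[c,-s],[s,c]])
im=cv2.imread("pics/f2_wrist.png");cv2.imwrite("pics/f2wz.png",cv2.resize(im[130:330,120:380],None,fx=3,fy=3,interpolation=cv2.INTER_CUBIC))
print(tl(tray,unproj(C,[[193,267],[157,240],[233,240]],34)))
m=tl(tray,pos[None])[0];print("mid",m)
```

```text
[[-36.99498146 -15.54122333]
 [-55.74086555  -9.96952399]
 [-26.34359335   3.77081264]]
mid [-12.23656253  -4.7188585 ]
```

View pics/f2wz.png

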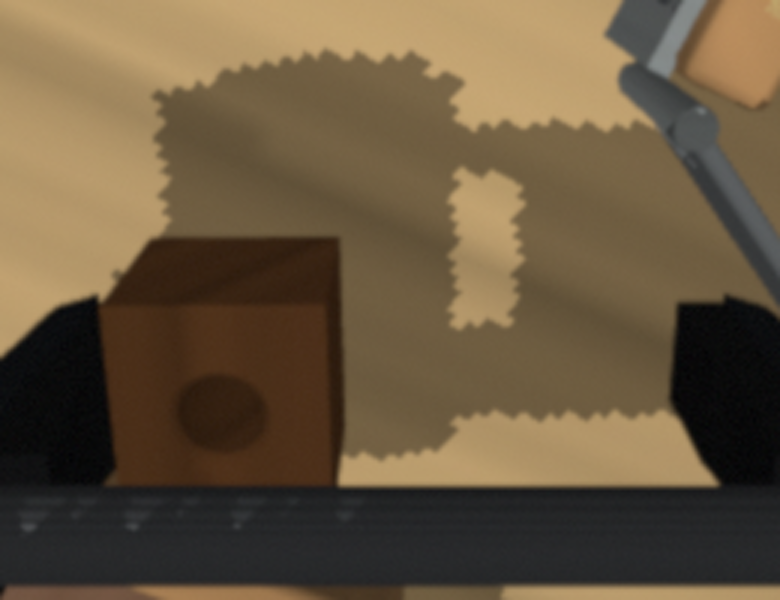

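Run:
```python
from mv import *
lin((-25,-29),25,12,30); snap("g1",("wrist",))
lin((3,-30),25,12,30); snap("g2",("scene","wrist"))
a=cv2.imread("pics/g1_wrist.png");b=cv2.imread("pics/g2_wrist.png")
cv2.imwrite("pics/g12.png",cv2.resize(np.vstack([a[:300],b[:300]]),(512,600)))
```

```text
g1 [571.7 -74.9 178. ] [-90.   -0.   29.6] [ 0.65 -0.7   0.11] 9.4917
g2 [599.8 -73.6 178.1] [-90.   -0.   29.6] [ 1.05 -0.81 -0.88] 10.675
```

View pics/g12.png

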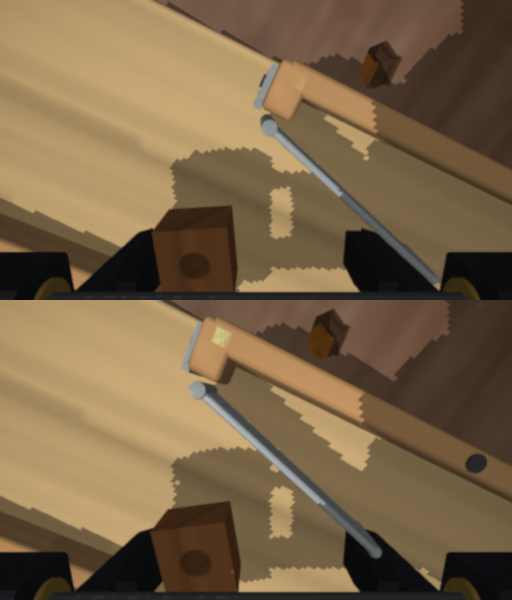

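View pics/g2_scene.png

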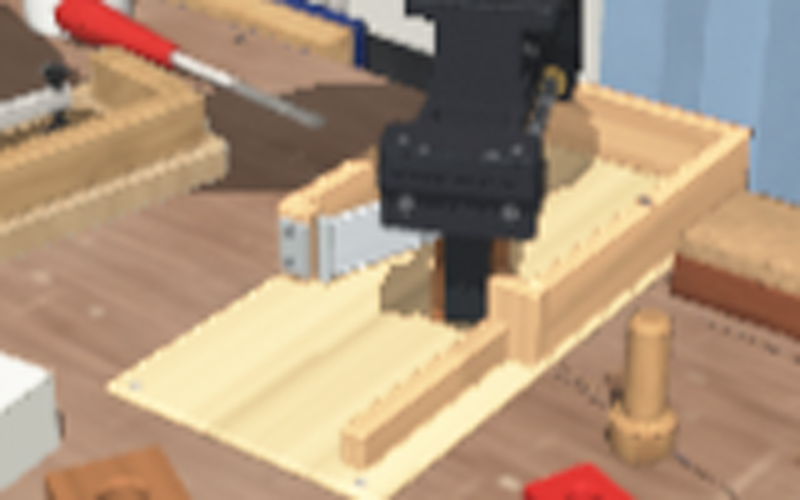

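Run:
```python
from mv import *
lin((11,-31),29,12,25); snap("h1",("wrist",))
lin((22,-31),25,12,25)
lin((36,-32),14,12,25); snap("h2",("scene","wrist"))
a=cv2.imread("pics/h1_wrist.png");b=cv2.imread("pics/h2_wrist.png")
cv2.imwrite("pics/h12.png",cv2.resize(np.vstack([a[:300],b[:300]]),(512,600)))
```

```text
h1 [605.9 -70.8 178. ] [-90.   -0.   33.6] [ 0.22 -0.17 -0.22] 11.1417
h2 [636.9 -82.1 178. ] [-90.   -0.   18.7] [-1.17 -0.34  0.05] 12.8833
```

View pics/h12.png

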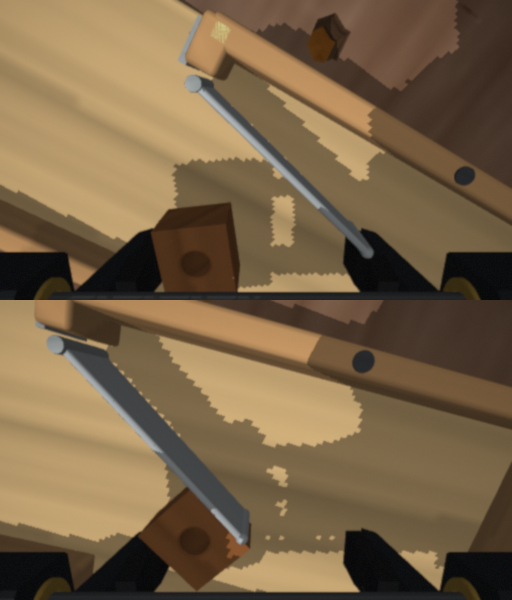

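View pics/h2_scene.png

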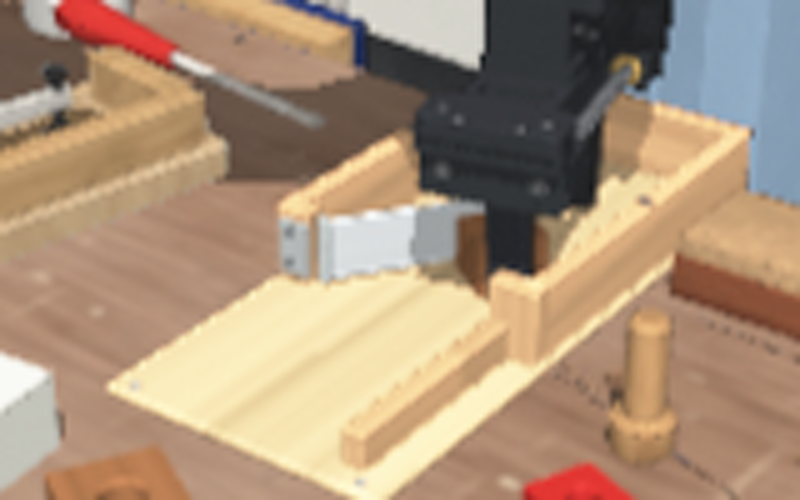

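Run:
```python
from mv import *
pos,rot=env.read_tool_pos(),env.read_eef_rot()
C=cam(env,"wrist",pos,rot)
def tl(p,w): c,s=np.cos(p[2]),np.sin(p[2]); return (w[:,:2]-p[:2])@np.array([[c,-s],[s,c]])
print(tl(tray,unproj(C,[[194,241],[140,237],[248,247],[195,290]],34)).round(1))
print("mid",tl(tray,pos[None]), "flap top: hinge, edge",tl(tray,unproj(C,[[57,45],[242,241]],40)))
im=cv2.imread("pics/h2_wrist.png");cv2.imwrite("pics/h2z.png",cv2.resize(im[20:310,20:390],None,fx=2,fy=2,interpolation=cv2.INTER_CUBIC))
```

```text
[[ 58.9 -12.5]
 [ 36.2 -16.2]
 [ 82.   -9.6]
 [ 63.9 -36.1]]
mid [[ 87.1395622  -19.16833573]] flap top: hinge, edge [[ 0.38677205 51.43789301]
 [78.39531941 -4.5796541 ]]
```

View pics/h2z.png

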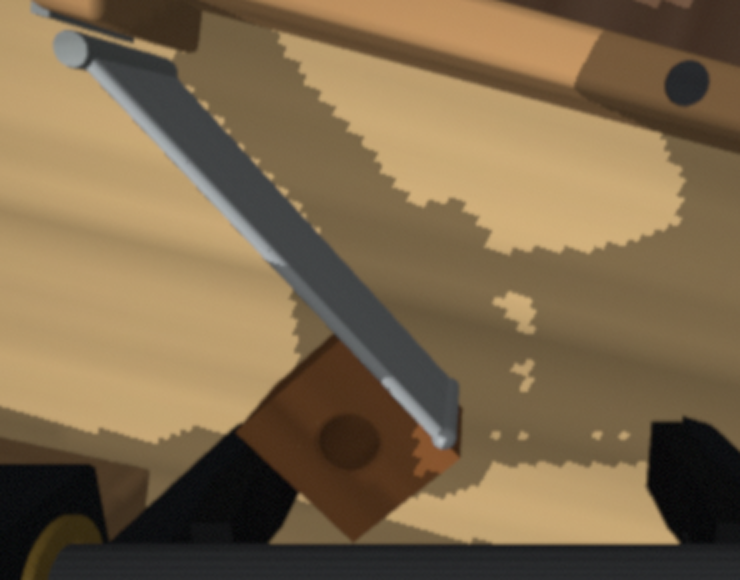

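Run:
```python
from mv import *
lin((18,-30),10,12,40)
lin((16,-6),-8,12,40); env.sleep(.1); snap("i1",("wrist",))
pos,rot=env.read_tool_pos(),env.read_eef_rot()
im=cv2.imread("pics/i1_wrist.png");cv2.imwrite("pics/i1z.png",cv2.resize(im[20:310,20:390],None,fx=2,fy=2,interpolation=cv2.INTER_CUBIC))
```

```text
i1 [617.7 -77.9 178. ] [-90.   -0.   -3.2] [-0.18  0.43  0.06] 14.0833
```

View pics/i1z.png

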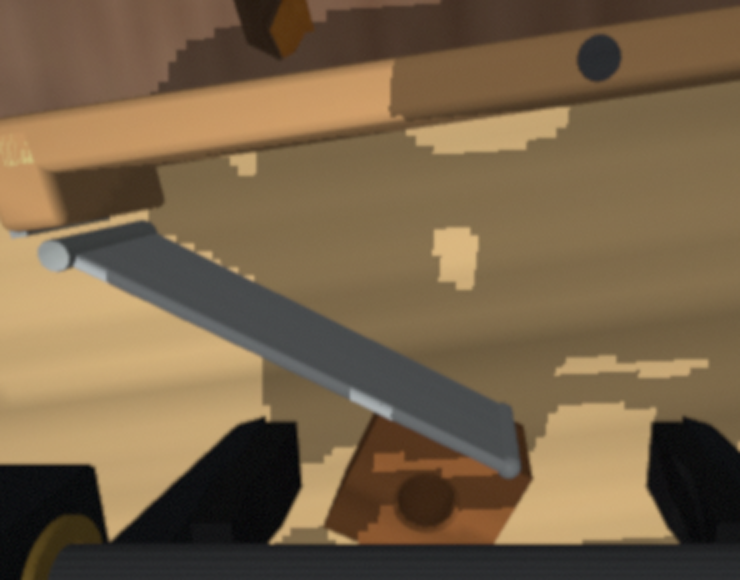

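Run:
```python
from mv import *
lin((45,-12),-12,12,25); snap("j1",("wrist",))
im=cv2.imread("pics/j1_wrist.png");cv2.imwrite("pics/j1z.png",cv2.resize(im[20:310,20:390],None,fx=2,fy=2,interpolation=cv2.INTER_CUBIC))
C=cam(env,"wrist",env.read_tool_pos(),env.read_eef_rot())
```

```text
j1 [646.6 -85.  178. ] [-90.   -0.   -7.4] [0.97 0.97 0.14] 15.4833
```

View pics/j1z.png

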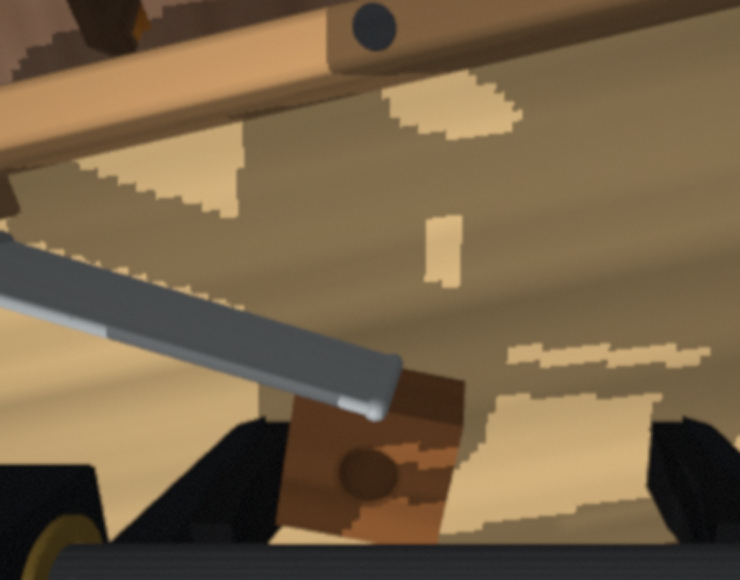

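Run:
```python
from mv import *
q,o=tcp(tray,(75,-20),-12,12); print(env.move_linear(q,vel=25,attitude=o,guard=8)); snap("k1",("scene","wrist"))
im=cv2.imread("pics/k1_wrist.png");cv2.imwrite("pics/k1z.png",cv2.resize(im[20:310,20:390],None,fx=2,fy=2,interpolation=cv2.INTER_CUBIC))
```

```text
False
k1 [677.2 -90.6 178. ] [-90.   -0.   -7.4] [-0.05 -0.61  0.58] 16.975
```

View pics/k1z.png

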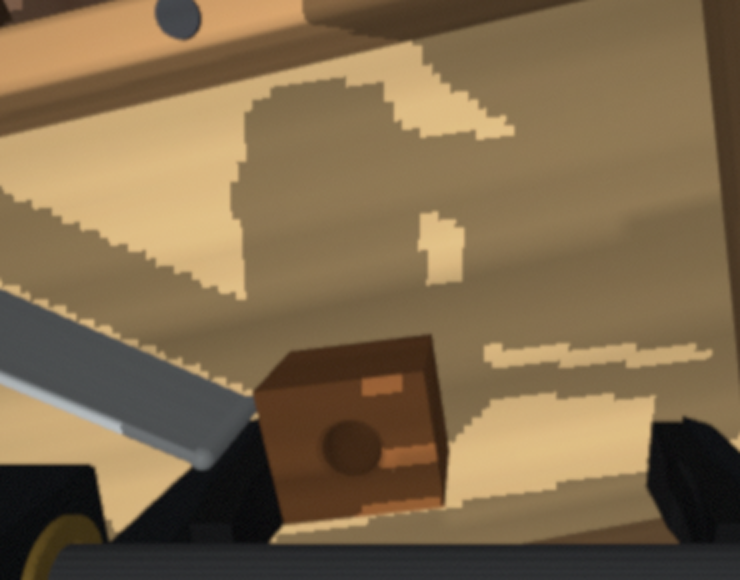

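View pics/k1_scene.png

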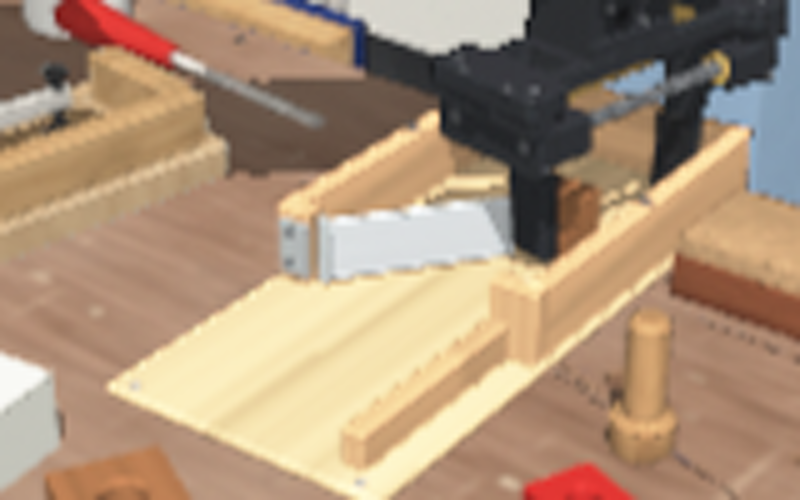

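Run:
```python
from mv import *
C=cam(env,"wrist",env.read_tool_pos(),env.read_eef_rot())
def tl(p,w): c,s=np.cos(p[2]),np.sin(p[2]); return (w[:,:2]-p[:2])@np.array([[c,-s],[s,c]])
z=lambda a:np.array(a)/2+20
t=tl(tray,unproj(C,z([[255,393],[437,372],[445,505],[285,523]]),34));print(t.round(1),np.linalg.norm(t-[0,50],axis=1))
e=tl(tray,unproj(C,z([[203,458]]),40));print(e,np.linalg.norm(e-[0,50]))
e=tl(tray,unproj(C,z([[705,0],[735,300]]),46));print("end wall top",e)
```

```text
[[ 88.3   2.7]
 [126.5  -0.6]
 [121.3 -31.3]
 [ 85.4 -28.4]] [100.16771674 136.25690305 146.03178647 115.94077234]
[[76.17499871 -6.89833585]] 95.0791830561582
end wall top [[183.58740074  55.57971299]
 [183.76739423   5.7340908 ]]
```

Run:
```python
from mv import *
lin((67,-19),-10,12,40)
lin((67,-12),28,12,50)
q,o=tcp(tray,(82,-9.5),29,12); print(env.move_linear(q,vel=25,attitude=o,guard=8)); snap("l1",("scene","wrist"))
im=cv2.imread("pics/l1_wrist.png");cv2.imwrite("pics/l1z.png",cv2.resize(im[20:310,20:390],None,fx=2,fy=2,interpolation=cv2.INTER_CUBIC))
```

```text
False
l1 [675.  -43.7 178.1] [-90.   -0.   33.6] [ 1.96 -1.21 -1.7 ] 19.15
```

View pics/l1z.png

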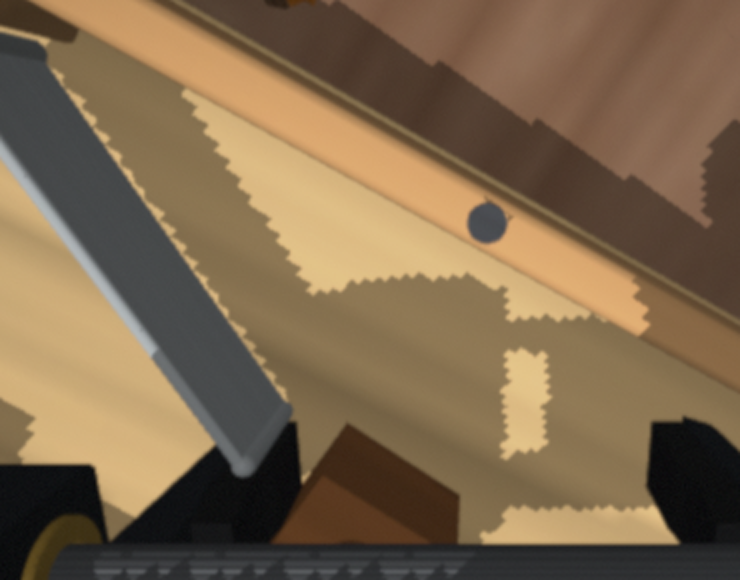

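View pics/l1_scene.png

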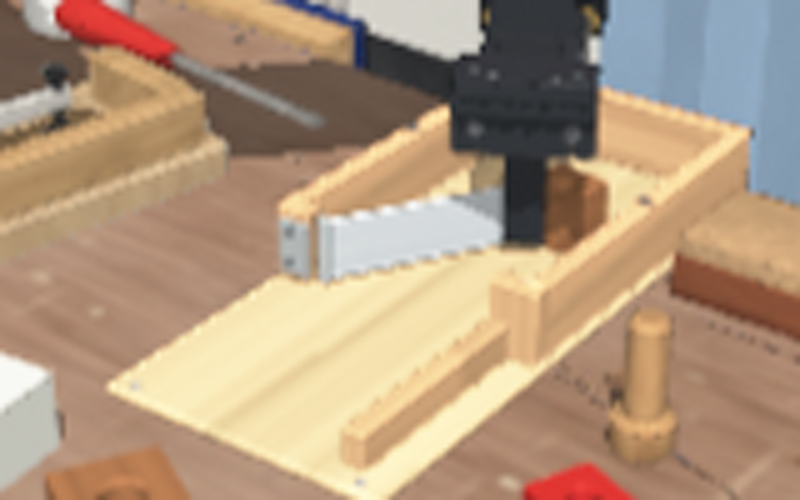

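Run:
```python
from mv import *
C=cam(env,"wrist",env.read_tool_pos(),env.read_eef_rot())
def tl(p,w): c,s=np.cos(p[2]),np.sin(p[2]); return (w[:,:2]-p[:2])@np.array([[c,-s],[s,c]])
z=lambda a:np.array(a)/2+20
t=tl(tray,unproj(C,z([[320,475],[272,543]]),34));print(t.round(1),np.linalg.norm(t-[0,50],axis=1))
lin((79,-10),29,12,30)
lin((79,-10),29,110,70); 
lin((40,-10),29,160,150); env.sleep(.3); snap("m1",("scene","top","wrist"))
```

```text
[[ 97.4   4.8]
 [ 95.2 -16. ]] [107.37523605 115.82920716]
m1 [633.3 -47.5 325.3] [-90.    0.   33.6] [ 0.74 -0.32 -0.26] 21.975
```

View pics/m1_wrist.png

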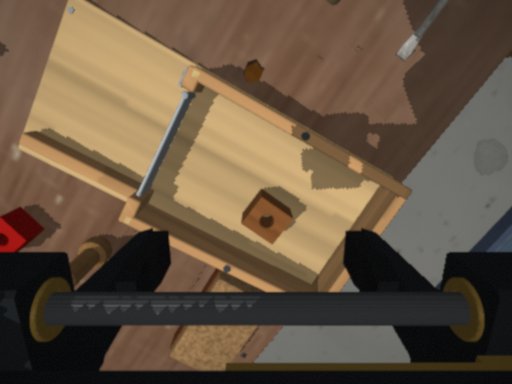

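View pics/m1_scene.png

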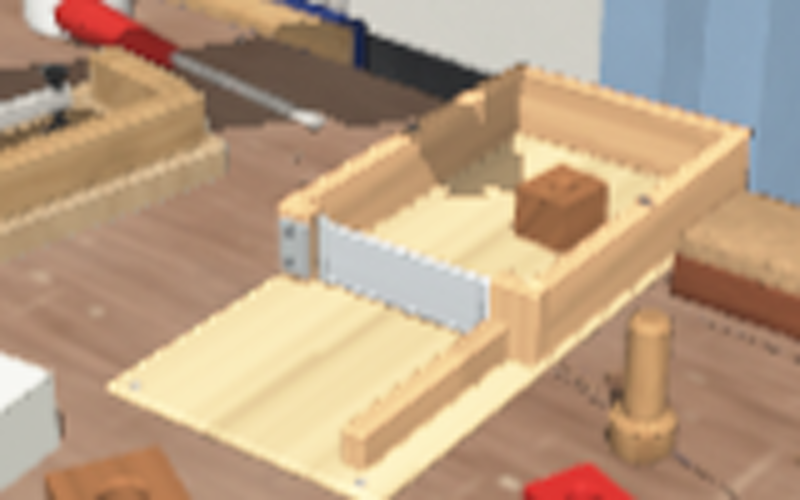

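The flap is shut, with its edge at about (143,195) and its hinge at about (188,88) in the wrist picture. The block stands flat inside, well beyond the sweep, at about (268,217). The bench dog and sanding block are where they were. I'm handing the job in.

Run:
```python
from workcell import env
print(env.read_time_s(),env.read_contact_force()); env.finish_job()
```

```text
21.975 [ 0.73696062 -0.31808441 -0.26057759]
the job is handed in; nothing more can be done
```

The block is in the tray, standing flat, and the flap is fully shut behind it. I handed the job in at about 22 s, with the gripper clear of everything.

**How it went:** With the gripper open, one finger opened the flap while the block was still outside. That finger stayed against the flap while the other pushed the block through the doorway.

**Departures from the plan:**
- **Flap let go early:** The fingers are too far apart to hold the flap until the block was past its sweep. Once the block was just inside (by calculation, its nearest corner about 9 mm in), the flap slipped off the first finger and leaned lightly on the block's side. The block turned as it went.
- **Finger moved mid-push:** I shifted the pushing finger behind the block twice, always from inside the tray and without pinching or lifting it, until the flap dropped in behind the block.

**Last checks:**
- **Clearance:** The block's nearest corner was about 107 mm from the hinge, against a flap sweep of about 97.5 mm. The final pictures show the flap shut and the block flat inside, turned at an angle.
- **Forces:** The tool force readings I took stayed below about 3 N.
- **Bystanders:** The bench dog and sanding block look unmoved in the pictures. I did not measure their positions.
- **Camera disagreement:** The three cameras disagreed by up to about 6 mm on the tray's position, so I used an in-between value. The flap radius I measured from it was 95.1 mm, against 95 mm given.

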